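# Snap the lid onto the cookie pie plate

### The job

Close up the pie plate of cookies for carrying: lift the lid by its bar handle and set it gently on the plate, fully seated and with each of its four tabs over one of the plate's catches. Then press the tabs down one after another around the rim until all four lie fully home, level along the lid, and let go. Do not drop the lid, keep the plate where it stands, and leave the other things alone.

Things in the scene. Friction and masses are not known exactly. Their poses are not given: they have to be found in the camera images.
- plate: Deep round white enamel pie plate with cookies in it, loose, 1.3 kg: 160 mm across the foot, 202 mm at the rim, rim top 45 mm up, wall 5 mm, mouth 192 mm. Four steel catches, 44 mm wide, stand 9 mm out just under the rim, at 45, 135, 225, 315 degrees from its x axis. Origin: centre of its underside, z up.
- lid: Round white enamel lid, 208 mm across, about 0.5 kg, right way up. Under its flange (z = 10 to 15 mm) a tapered plug, 160 to 176 mm wide, 10 mm deep, drops into the plate's mouth. Origin: centre of the plug's underside, z up; seated, it is 35 mm above the plate's origin. Four tabs at 45, 135, 225, 315 degrees from its x axis: any quarter turn fits the catches.
- lid_handle (a point): Middle of the lid's wooden bar handle, 45 mm above the lid's origin, on its axis. The bar is 80 mm long along the lid's x axis, 14 mm wide (y) and 14 mm high, on two posts, with 23 mm free below it; grip it across y. Axes as the lid's.
- tab0 (a joint): Hinge angle (rad) of the lid's snap tab 0 (at 45 degrees from the lid's x axis): 0 = fully raised (outer end about 29 degrees up), 0.5 = home against its stop, lying level along the lid's top. Starts anywhere from 0 to 0.15. It is stiff: about 6 N at the press point moves it, all the way, and it stays where it is left, so part-way is not engaged.
- tab0_press (a point): Point to press on the upper face of tab 0, 34 mm from its hinge. The steel tab is 50 mm long (radially), 44 mm wide (across), 5 mm thick, hinged 62 mm from the lid's centre at lid z = 17 mm. Fully raised, this point is at lid z = 38 mm, 91 mm from the centre; home, at lid z = 22 mm, 96 mm from the centre. Site turns with the tab.
- tab1 (a joint): Hinge angle (rad) of the lid's snap tab 1 (at 135 degrees from the lid's x axis): 0 = fully raised (outer end about 29 degrees up), 0.5 = home against its stop, lying level along the lid's top. Starts anywhere from 0 to 0.15. It is stiff: about 6 N at the press point moves it, all the way, and it stays where it is left, so part-way is not engaged.
- tab1_press (a point): Point to press on the upper face of tab 1, 34 mm from its hinge. The steel tab is 50 mm long (radially), 44 mm wide (across), 5 mm thick, hinged 62 mm from the lid's centre at lid z = 17 mm. Fully raised, this point is at lid z = 38 mm, 91 mm from the centre; home, at lid z = 22 mm, 96 mm from the centre. Site turns with the tab.
- tab2 (a joint): Hinge angle (rad) of the lid's snap tab 2 (at 225 degrees from the lid's x axis): 0 = fully raised (outer end about 29 degrees up), 0.5 = home against its stop, lying level along the lid's top. Starts anywhere from 0 to 0.15. It is stiff: about 6 N at the press point moves it, all the way, and it stays where it is left, so part-way is not engaged.
- tab2_press (a point): Point to press on the upper face of tab 2, 34 mm from its hinge. The steel tab is 50 mm long (radially), 44 mm wide (across), 5 mm thick, hinged 62 mm from the lid's centre at lid z = 17 mm. Fully raised, this point is at lid z = 38 mm, 91 mm from the centre; home, at lid z = 22 mm, 96 mm from the centre. Site turns with the tab.
- tab3 (a joint): Hinge angle (rad) of the lid's snap tab 3 (at 315 degrees from the lid's x axis): 0 = fully raised (outer end about 29 degrees up), 0.5 = home against its stop, lying level along the lid's top. Starts anywhere from 0 to 0.15. It is stiff: about 6 N at the press point moves it, all the way, and it stays where it is left, so part-way is not engaged.
- tab3_press (a point): Point to press on the upper face of tab 3, 34 mm from its hinge. The steel tab is 50 mm long (radially), 44 mm wide (across), 5 mm thick, hinged 62 mm from the lid's centre at lid z = 17 mm. Fully raised, this point is at lid z = 38 mm, 91 mm from the centre; home, at lid z = 22 mm, 96 mm from the centre. Site turns with the tab.
- small_plate: Bystander: smaller empty enamel pie plate without catches, 156 mm across, 30 mm high. Origin: centre of its underside.
- garlic_keeper: Bystander: terracotta garlic keeper, 96 mm across, 110 mm high. Origin: centre of its underside.
- tongs: Bystander: blue silicone tongs lying flat, 215 mm long along x, 74 mm wide, 12 mm high. Origin: underside near the middle.
- paddle: Bystander: short bamboo paddle lying flat, 185 mm long along x, 70 mm wide, 8 mm high. Origin: underside, where handle meets blade.
Things that resemble listed ones, but are neither listed nor needed, are in the scene too. Leave any red look-alike of the plate alone.

How it is judged:
By the outcome, as a careful person would: the job done as asked, in the order asked, and still so for the second after the job is handed in, with the robot touching nothing.
It also fails if it takes over 64 s, if anything falls off the work surface, if the arm or the gripper's body presses on something with over 40 N, if the wrist force passes 120 N, or if a joint passes its speed limit or range.

### The arm

A 6-joint arm with a two-finger parallel gripper is mounted at the origin on the work surface. World frame = base frame: x ahead of the robot, y to its left, z up, the work surface at z = 0. Lengths are in m, angles in rad, forces in N, time in s.
With the tool pointing down it reaches from about 0.35 to 0.775 m from the base axis. Payload 5.5 kg.
Tool frame: the origin (TCP) lies midway between the tips of the shut fingers; the grasp point (between the pads) lies 19 mm behind it; z points along the fingers, y is the line along which they close (so a half turn about z gives the same grasp; the last joint's range is limited). The gripper opens to 85 mm and grips with 20 to 120 N. Pads are 22 mm wide; open, the fingers measure 114 mm over their backs; the gripper's body (76 mm by 85 mm) begins 54 mm behind the grasp point. The pads swing forward as they close: fully open they stand 13 mm farther back than shut.
Start: joints at [1.107, 0.313, 0.046, 1.304, 0, 1.431], TCP at [0.183, 0.545, 0.231] pointing down, gripper open.
Joint ranges: [-2.76, 2.76], [-0.86, 1.69], [-1.03, 1.26], [-2.2, 2.34], [-1.47, 1.5], [-3.14, 3.14]. Speed limits (rad/s): [2.57, 2.57, 3.14, 3.14, 3.14, 3.14].

### API

Orientations are given as a unit quaternion [w, x, y, z].
In Python, from workcell import env gives the robot as it stands. The module is installed in compiled form; this text tells all that it offers.
- The arm moves only by the tool servo_tool, never from a script. Its argument "increments" is a list of rows, each an object of numbers: "grip": the closure, from 0 (fully open) to 1 (shut); "x", "y", "z": the shift along the tool's x, y, z in mm; "roll": the turn about the tool's z in degrees. In form: [{"grip": .., "x": .., "y": .., "z": .., "roll": ..}, ...]. A call has 1 to 5 rows; each row shifts and turns the commanded pose from where the row before left it, along the tool's axes as they then stand; what a row does not reach is not made up. A row lasts 1/12 s, in which the tool goes at most 41.7 mm and 7.16 degrees, less where a joint would pass 70% of its speed; a pose out of reach is approached as far as the arm can. A call is refused whole if a number of a shift passes 41.7 or a number of a turn 7.16, either way. A call with a gripper value outside its range is refused whole. The fingers move at their own pace and stop on an object; "grip_force" is the grip in N (left out, the last holds). Time passes only in rows, so rows that do not move let the fingers close. It gives the time, the measured TCP pose, the force, the opening and the grip force at its end, in the units of the state.
- env.get_state(): the state, without advancing time (a new reading comes with each control period).
- env.read_camera(name): name is "scene" or "top" or "wrist"; returns the picture (480x640x3 uint8, red, green, blue); there is no depth.
- env.get_calibration(name): a dict with "vertical_fov" (degrees; the focal length in pixels is half the picture's height over the tangent of half this angle, whatever the lens; pixels are square), "cx", "cy" (the principal point, pixels), "rvec" (rotation vector, rad) and "tvec" (3), from world to camera coordinates, as OpenCV has them; the wrist camera has in their place "tool_from_camera" (4x4, takes a point from camera to tool coordinates, whose origin is the TCP and whose axes are the flange's). Camera axes: x right, y down, z forward; pixel columns grow to the right and rows downward; lengths in m; the calibration is good to about 2 mm. A picture is of the moment at which its call begins: read the wrist's pose just before it. get_calibration takes no time and is no camera call.
- env.hand_in(): hands the job in; it is judged then, once.
The state is a dict: "clock": time; "joint_pos": joint angles; "qvel": joint speeds; "tau": joint torques, N m; "tcp_pos": TCP position; "orientation": TCP orientation; "wrist_force": force on the tool from outside, world axes, zero at the start; "ft_torque": the same for the moment, N m; "finger_gap": finger opening in m; "grip_force": force on a finger pad.
Only numpy, scipy, OpenCV 4.12 (cv2) and the standard library are available. Lean on these libraries where they do the work, as an engineer would, in place of code of your own. Each camera call takes 0.05 s, during which the arm holds its last target. There are 200 camera calls.

## Working session

There is one attempt and no reset: what is moved stays moved. The work goes in short steps, Python scripts to look and compute and a tool call to move; the robot and the scene stay as the last step left them, time stands still between calls to the robot, and variables do not carry over. Pictures are saved under pics/ and viewed, at most 10 in all, crops included, and the job is handed in when it is done.

Besides the shell and the picture viewer there is one more tool, called after "Request:" as name(argument=value, ...), one argument or row to a line, values as JSON. servo_tool: Moves the arm, as the interface text tells. Its arguments: {"type":"object","properties":{"increments":{"type":"array"},"grip_force":{"type":"number"}},"required":["increments"]}

```bash
mkdir -p pics; cat > h.py <<'E'
import numpy as np, cv2
from workcell import env
from scipy.spatial.transform import Rotation as R
def K(c):
    f=240/np.tan(np.radians(c["vertical_fov"])/2); return np.array([[f,0,c["cx"]],[0,f,c["cy"]],[0,0,1.]])
def toolR(s):
    w,x,y,z=s["orientation"]; return R.from_quat([x,y,z,w]).as_matrix()
def cam(name,s=None):
    """K, R(world->cam), t"""
    c=env.get_calibration(name)
    if name!="wrist":
        return K(c),cv2.Rodrigues(np.array(c["rvec"],float))[0],np.array(c["tvec"],float).ravel()
    T=np.array(c["tool_from_camera"]); A=toolR(s)@T[:3,:3]; o=toolR(s)@T[:3,3]+np.array(s["tcp_pos"])
    return K(c),A.T,-A.T@o
def proj(C,P):
    k,r,t=C; p=(np.atleast_2d(P)@r.T+t)@k.T; return p[:,:2]/p[:,2:]
def ray(C,uv):
    k,r,t=C; d=r.T@np.linalg.solve(k,np.array([*uv,1.])); return -r.T@t,d/np.linalg.norm(d)
def atz(C,uv,z):
    o,d=ray(C,uv); return o+d*(z-o[2])/d[2]
def tri(rays):
    A=0;b=0
    for o,d in rays:
        M=np.eye(3)-np.outer(d,d); A=A+M; b=b+M@o
    return np.linalg.solve(A,b)
def shot(name,fn):
    s=env.get_state(); im=env.read_camera(name); cv2.imwrite("pics/"+fn,im[:,:,::-1]); np.save("pics/"+fn+".npy",np.array([s["tcp_pos"],]));return s,im
E
python3 - <<'E'
from h import *
s,_=shot("top","top0.png"); shot("scene","scene0.png")
print(s)
for n in("top","scene","wrist"): print(env.get_calibration(n))
E
```

```text
{'clock': 0.0, 'joint_pos': array([ 1.10738561e+00,  3.14028625e-01,  4.49709787e-02,  1.30359241e+00,
       -1.16595927e-06,  1.43118756e+00]), 'qvel': array([-7.15561477e-04,  8.04706628e-05, -8.06217897e-05, -2.71742734e-04,
        9.09002519e-04,  5.49341989e-04]), 'tau': array([-1.73123004e-03, -4.80631435e+01,  2.98532134e+01,  1.94812246e-02,
       -1.66919149e-04,  1.82337260e-06]), 'tcp_pos': array([0.18273284, 0.54465167, 0.23038954]), 'orientation': array([-2.74687300e-04,  1.61194543e-01,  9.86922216e-01, -8.85226947e-04]), 'wrist_force': array([ 0.00999588,  0.0264407 , -0.89796841]), 'ft_torque': array([0.02516991, 0.03150893, 0.0031454 ]), 'grip_force': 0.0, 'finger_gap': 0.08560030341313808}
{'vertical_fov': 48.39191550457279, 'cx': 325.37078347589545, 'cy': 241.32853712099774, 'rvec': array([ 2.15151997, -2.06087222,  0.23302616]), 'tvec': array([-0.00744202,  0.50527196,  1.23546462])}
{'vertical_fov': 45.678658247046585, 'cx': 313.46994753290693, 'cy': 233.9447112466449, 'rvec': array([ 0.95227606,  2.4738422 , -1.04203938]), 'tvec': array([ 0.3439379 , -0.17339891,  1.83755956])}
{'vertical_fov': 59.21905064799219, 'cx': 312.9926838810989, 'cy': 244.9474480826055, 'tool_from_camera': array([[ 1.03981021e-03, -9.63464954e-01, -2.67832413e-01,
         6.74337011e-02],
       [ 9.99999279e-01,  1.16291219e-03, -3.00992998e-04,
        -7.63862320e-04],
       [ 6.01461782e-04, -2.67831907e-01,  9.63465468e-01,
        -1.42619853e-01],
       [ 0.00000000e+00,  0.00000000e+00,  0.00000000e+00,
         1.00000000e+00]])}
```

View pics/top0.png

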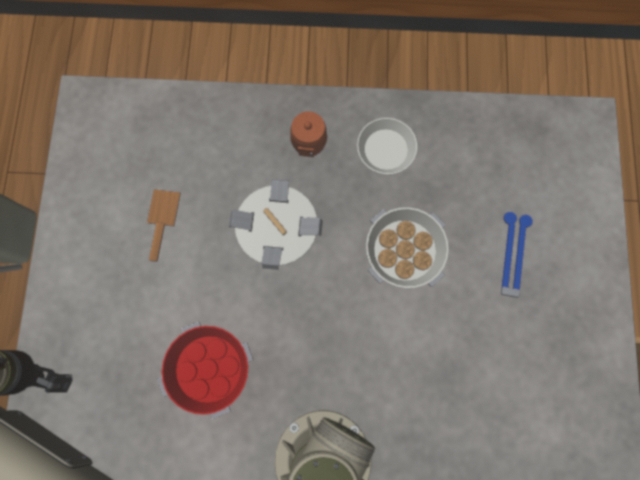

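View pics/scene0.png

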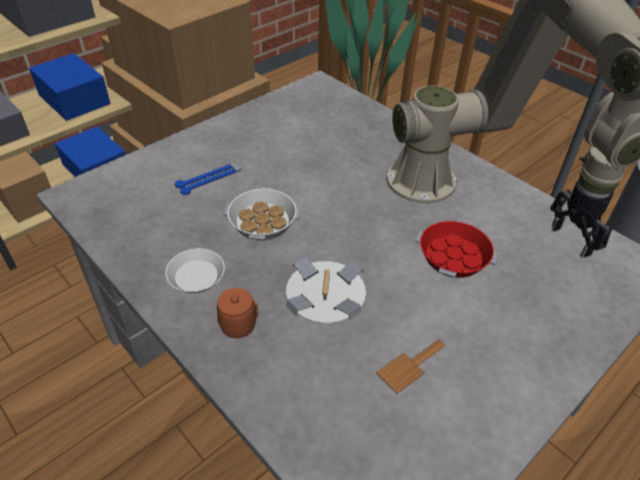

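The top view shows the white lid at (275,225), with a bar handle running from (264,209) to (285,234) and raised tabs at (280,190), (241,220), (310,227) and (271,257). Things that could be taken for the plate:
- White plate with cookies at (407,247). This is the one I want, since it has cookies and catches.
- Red look-alike at (206,369). I'll leave it alone.
- Empty small plate at (387,146), without catches.

The scene view shows the lid at (326,291) and the plate at (262,215).

```bash
python3 - <<'E'
from h import *
T=cam("top");S=cam("scene")
h=tri([ray(T,(275,222)),ray(S,(326,283))]);print("handle",h)
a=atz(T,(264,209),.05);b=atz(T,(285,234),.05);print(a,b,np.degrees(np.arctan2(*(a-b)[1::-1])))
print("plate",tri([ray(T,(407,247)),ray(S,(262,208))]),atz(T,(407,247),.045))
s=env.get_state();print(toolR(s).round(3))
for n,p in(("red",(206,369)),("garlic",(308,134)),("small",(387,146)),("paddle",(160,225))):print(n,atz(T,p,.03))
E
```

```text
handle [0.55164796 0.14070983 0.04003869]
[0.58107979 0.16850341 0.05      ] [0.5202906  0.11324261 0.05      ] 42.27260188402465
plate [ 0.50051489 -0.18375619  0.05268263] [ 0.50200864 -0.1847342   0.045     ]
[[-0.948  0.318 -0.001]
 [ 0.318  0.948 -0.001]
 [ 0.    -0.002 -1.   ]]
red [0.19305669 0.28028387 0.03      ]
garlic [0.79224715 0.07116224 0.03      ]
small [ 0.76838941 -0.13321024  0.03      ]
paddle [0.53426082 0.42545194 0.03      ]
```

Request:
servo_tool(
  increments=[
    {"grip": 0,"x": -34,"y": -19,"z": 0,"roll": 0},
    {"grip": 0,"x": -34,"y": -19,"z": 0,"roll": 0},
    {"grip": 0,"x": -34,"y": -19,"z": 0,"roll": 0},
    {"grip": 0,"x": -34,"y": -19,"z": 0,"roll": 0},
    {"grip": 0,"x": -34,"y": -19,"z": 0,"roll": 0},
  ],
)

```text
clock: 0.52
tcp_pos: [0.3144, 0.3995, 0.2309]
orientation: [-0.0, 0.161, 0.987, -0.0]
wrist_force: [0.6, -0.4, 0.1]
finger_gap: 0.0855
grip_force: 0.0
```

Request:
servo_tool(
  increments=[
    {"grip": 0,"x": -34,"y": -19,"z": 0,"roll": 0},
    {"grip": 0,"x": -34,"y": -19,"z": 0,"roll": 0},
    {"grip": 0,"x": -34,"y": -19,"z": 0,"roll": 0},
    {"grip": 0,"x": -34,"y": -19,"z": 0,"roll": 0},
    {"grip": 0,"x": -34,"y": -19,"z": 0,"roll": 0},
  ],
)

```text
clock: 0.93
tcp_pos: [0.4456, 0.2551, 0.231]
orientation: [-0.0, 0.161, 0.987, -0.0]
wrist_force: [0.9, -0.1, 0.1]
finger_gap: 0.0855
grip_force: 0.0
```

Request:
servo_tool(
  increments=[
    {"grip": 0,"x": -34,"y": -19,"z": 0,"roll": 0},
    {"grip": 0,"x": -34,"y": -19,"z": 0,"roll": 0},
    {"grip": 0,"x": -34,"y": -19,"z": 0,"roll": 0},
    {"grip": 0,"x": -34,"y": -19,"z": 0,"roll": 0},
    {"grip": 0,"x": 0,"y": 0,"z": 0,"roll": -6.8},
  ],
)

```text
clock: 1.35
tcp_pos: [0.5539, 0.1364, 0.2302]
orientation: [0.001, 0.105, 0.994, -0.001]
wrist_force: [1.5, 0.3, 0.5]
finger_gap: 0.0853
grip_force: 0.0
```

Request:
servo_tool(
  increments=[
    {"roll": -6.8,"x": 0,"y": 0,"z": 0,"grip": 0},
    {"roll": -6.8,"x": 0,"y": 0,"z": 0,"grip": 0},
    {"roll": -6.8,"x": 0,"y": 0,"z": 0,"grip": 0},
    {"roll": -6.8,"x": 0,"y": 0,"z": 0,"grip": 0},
    {"roll": -6.8,"x": 0,"y": 0,"z": 0,"grip": 0},
  ],
)

```text
clock: 1.77
tcp_pos: [0.5493, 0.1413, 0.2307]
orientation: [-0.001, -0.196, 0.981, 0.0]
wrist_force: [-0.3, -0.8, -0.1]
finger_gap: 0.0852
grip_force: 0.0
```

Request:
servo_tool(
  increments=[
    {"roll": -6.8,"x": 0,"y": 0,"z": 0,"grip": 0},
    {"roll": -6.8,"x": 0,"y": 0,"z": 0,"grip": 0},
    {"roll": -6.8,"x": 0,"y": 0,"z": 0,"grip": 0},
    {"roll": 0,"x": 0,"y": 0,"z": 0,"grip": 0},
    {"roll": 0,"x": 0,"y": 0,"z": 0,"grip": 0},
  ],
)

```text
clock: 2.18
tcp_pos: [0.5494, 0.1415, 0.2309]
orientation: [-0.0, -0.362, 0.932, 0.0]
wrist_force: [-0.7, -0.5, 1.1]
finger_gap: 0.0858
grip_force: 0.0
```

```bash
python3 - <<'E'
from h import *
s,im=shot("wrist","w1.png");print(s["clock"],s["tcp_pos"],toolR(s).round(3).tolist(),s["joint_pos"],s["wrist_force"])
E
```

```text
2.1833 [0.54936146 0.14151212 0.23091653] [[-0.738, -0.675, -0.001], [-0.675, 0.738, 0.0], [0.001, 0.001, -1.0]] [ 1.10575659e-01  2.98851530e-01  2.52844214e-02  1.29797663e+00
  8.52144173e-05 -6.30487955e-01] [-0.65577082 -0.53439948  1.08942518]
```

View pics/w1.png

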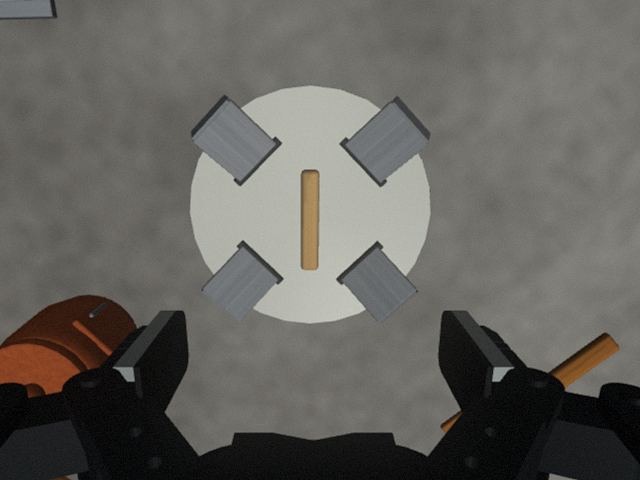

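The close view shows the lid with its bar handle from (310,170) to (310,269), aligned with the tool x axis, and four grey raised tabs around it. This is the right lid.

```bash
python3 - <<'E'
from h import *
s=env.get_state();W=cam("wrist",s);T=cam("top");S=cam("scene")
for z in(.045,.052):
  a=atz(W,(309.5,170),z);b=atz(W,(310.5,269.5),z);print(z,a,b,np.linalg.norm(a-b),(a+b)/2,np.degrees(np.arctan2(*(b-a)[1::-1])))
m=atz(W,(310,219.5),.052)
print("tri",tri([ray(W,(310,219)),ray(T,(275,222)),ray(S,(326,283))]))
print("tool shift",toolR(s).T@(m-s["tcp_pos"])*1000)
E
```

```text
0.045 [0.52434248 0.11390911 0.045     ] [0.5834113  0.16894997 0.045     ] 0.08073798022118923 [0.55387689 0.14142954 0.045     ] 42.97834936908753
0.052 [0.52381349 0.11351154 0.052     ] [0.5816241  0.16737998 0.052     ] 0.07901820203183352 [0.55271879 0.14044576 0.052     ] 42.978349369087496
tri [0.55224077 0.14081258 0.04050542]
tool shift [ -0.35124241  -3.10897695 178.97261848]
```

Request:
servo_tool(
  increments=[
    {"grip": 0,"x": -0.4,"y": -3,"z": 30,"roll": -0.5},
    {"grip": 0,"x": 0,"y": 0,"z": 38,"roll": 0},
    {"grip": 0,"x": 0,"y": 0,"z": 38,"roll": 0},
    {"grip": 0,"x": 0,"y": 0,"z": 36,"roll": 0},
    {"grip": 0,"x": 0,"y": 0,"z": 24,"roll": 0},
  ],
)

```text
clock: 2.65
tcp_pos: [0.5498, 0.1394, 0.0618]
orientation: [-0.002, -0.366, 0.93, 0.001]
wrist_force: [-0.1, -0.1, 0.2]
finger_gap: 0.0855
grip_force: 0.0
```

Request:
servo_tool(
  increments=[
    {"grip": 0,"x": 0,"y": 0,"z": 16,"roll": 0},
    {"grip": 0,"x": 0,"y": 0,"z": 14,"roll": 0},
    {"grip": 0,"x": 0,"y": 0,"z": 9,"roll": 0},
    {"grip": 0,"x": 0,"y": 0,"z": 0,"roll": 0},
    {"grip": 0,"x": 0,"y": 0,"z": 0,"roll": 0},
  ],
)

```text
clock: 3.07
tcp_pos: [0.5518, 0.1396, 0.0262]
orientation: [-0.0, -0.367, 0.93, 0.0]
wrist_force: [-0.5, -0.1, -0.5]
finger_gap: 0.0853
grip_force: 0.0
```

Request:
servo_tool(
  increments=[
    {"grip": 1,"x": 0,"y": 0,"z": 0,"roll": 0},
    {"grip": 1,"x": 0,"y": 0,"z": 0,"roll": 0},
    {"grip": 1,"x": 0,"y": 0,"z": 0,"roll": 0},
    {"grip": 1,"x": 0,"y": 0,"z": 0,"roll": 0},
    {"grip": 1,"x": 0,"y": 0,"z": 0,"roll": 0},
  ],
  grip_force=60,
)

```text
clock: 3.48
tcp_pos: [0.5523, 0.1396, 0.0269]
orientation: [0.001, -0.368, 0.93, -0.0]
wrist_force: [-0.2, -0.3, -0.4]
finger_gap: 0.026
grip_force: 0.0
```

Request:
servo_tool(
  increments=[
    {"grip": 1,"x": 0,"y": 0,"z": 0,"roll": 0},
    {"grip": 1,"x": 0,"y": 0,"z": 0,"roll": 0},
    {"grip": 1,"x": 0,"y": 0,"z": 0,"roll": 0},
    {"grip": 1,"x": 0,"y": 0,"z": 0,"roll": 0},
  ],
)

```text
clock: 3.82
tcp_pos: [0.5521, 0.1398, 0.0268]
orientation: [0.0, -0.368, 0.93, 0.0]
wrist_force: [-0.6, 0.5, 6.4]
finger_gap: 0.0127
grip_force: 60.4
```

Request:
servo_tool(
  increments=[
    {"grip": 1,"x": 0,"y": 0,"z": -8,"roll": 0},
    {"grip": 1,"x": 0,"y": 0,"z": -20,"roll": 0},
    {"grip": 1,"x": 0,"y": 0,"z": -30,"roll": 0},
    {"grip": 1,"x": 0,"y": 0,"z": -35,"roll": 0},
    {"grip": 1,"x": 0,"y": 0,"z": -25,"roll": 0},
  ],
)

```text
clock: 4.23
tcp_pos: [0.5513, 0.1394, 0.1456]
orientation: [-0.001, -0.368, 0.93, 0.0]
wrist_force: [1.2, 0.8, -5.4]
finger_gap: 0.0127
grip_force: 59.0
```

```bash
python3 - <<'E'
from h import *
a=cv2.imread("pics/top0.png")[197:297,357:457]; b=cv2.imread("pics/scene0.png")[165:265,212:312]
cv2.imwrite("pics/crop.png",cv2.resize(np.hstack([a,b]),(800,400),interpolation=cv2.INTER_CUBIC))
E
```

```text
(no output)
```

View pics/crop.png

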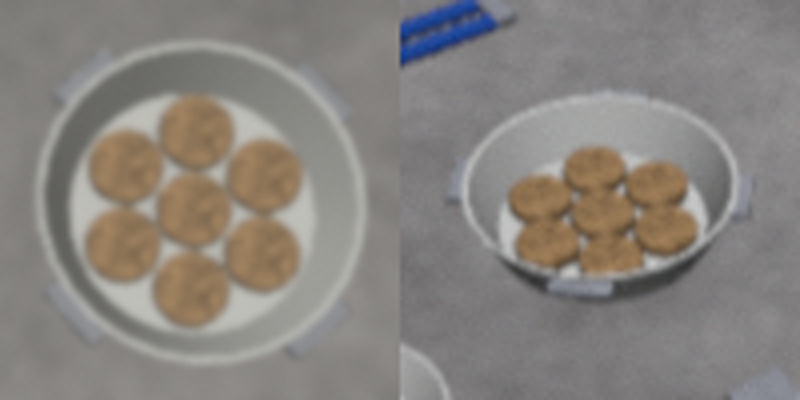

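The crop shows the white plate in the top view (left), with its rim centred at crop (202,202). Its catches are at (83,73), (328,90), (73,315) and (322,332). In the scene view (right) the catches are at (455,182), (745,195), (582,290) and (620,93).

```bash
cat > fit.py <<'E'
from h import *
from scipy.optimize import least_squares
T=cam("top");S=cam("scene")
ct=np.array([(83,73),(73,315),(322,332),(328,90)],float);ct=(ct-1.5)/4+[357,197]
cs=np.array([(620,93),(745,195),(582,290),(455,182)],float);cs=(cs-1.5)/4+[112,165]
et=np.array([38,366,40,364.])-1.5; et=et/4+[357,357,197,197]
es=np.array([463,740,93,283.])-1.5; es=es/4+[112,112,165,165]
th=np.linspace(0,2*np.pi,720)
def rim(C,x,y):
    p=proj(C,np.c_[x+.101*np.cos(th),y+.101*np.sin(th),0*th+.045]);return np.array([p[:,0].min(),p[:,0].max(),p[:,1].min(),p[:,1].max()])
def cat(C,x,y,a):
    b=a+np.pi/4+np.arange(4)*np.pi/2
    return proj(C,np.c_[x+.110*np.cos(b),y+.110*np.sin(b),0*b+.038])
def match(P,Q): return np.array([q-P[np.argmin(((P-q)**2).sum(1))] for q in Q]).ravel()
for use in("t","s","ts"):
    def f(p):
        r=[]
        if "t" in use:r+=[rim(T,*p[:2])-et,match(cat(T,*p),ct)]
        if "s" in use:r+=[rim(S,*p[:2])-es,match(cat(S,*p),cs)]
        return np.concatenate(r)
    q=least_squares(f,[.501,-.184,0.0],x_scale=[.01,.01,.05],diff_step=1e-3,loss="soft_l1");print(use,q.x[:2],np.degrees(q.x[2]),q.fun.round(1))
E
python3 fit.py
```

```text
t [ 0.50373226 -0.18540738] -1.5088885246535668 [-0.3  0.6 -0.2 -0.   0.8  0.7  1.3 -0.7 -0.7 -0.9 -0.7  0.7]
s [ 0.50097332 -0.18436958] -0.8323226656492897 [-0.4  0.1 -0.  -1.2  0.   0.1 -1.8 -0.2 -0.  -1.   0.7  0.2]
ts [ 0.50266358 -0.18482073] -1.2199799642879472 [-0.6  0.4  0.2  0.4  1.2  0.2  1.4 -1.3 -0.7 -1.2 -0.3  0.5 -0.9 -0.5
  0.1 -1.   0.3 -0.1 -1.3 -0.6  0.8 -1.2  1.2  0.2]
```

Request:
servo_tool(
  increments=[
    {"grip": 1,"x": 0,"y": 0,"z": -10,"roll": 3},
    {"grip": 1,"x": 0,"y": 0,"z": -10,"roll": 6},
    {"grip": 1,"x": 0,"y": 0,"z": 0,"roll": 6.5},
    {"grip": 1,"x": 0,"y": 0,"z": 0,"roll": 6.5},
    {"grip": 1,"x": 0,"y": 0,"z": 0,"roll": 6.5},
  ],
)

```text
clock: 4.65
tcp_pos: [0.5509, 0.1393, 0.1634]
orientation: [-0.001, -0.125, 0.992, -0.0]
wrist_force: [-0.2, -0.3, -5.9]
finger_gap: 0.0129
grip_force: 58.9
```

Request:
servo_tool(
  increments=[
    {"grip": 1,"x": 0,"y": 0,"z": 0,"roll": 6.5},
    {"grip": 1,"x": 0,"y": 0,"z": 0,"roll": 6},
    {"grip": 1,"x": 0,"y": 0,"z": 0,"roll": 3.3},
    {"grip": 1,"x": 0,"y": 0,"z": 0,"roll": 0},
    {"grip": 1,"x": 2,"y": -12,"z": 0,"roll": 0},
  ],
)

```text
clock: 5.07
tcp_pos: [0.5491, 0.1288, 0.1633]
orientation: [-0.001, 0.008, 1.0, 0.0]
wrist_force: [0.8, -0.3, -5.0]
finger_gap: 0.0129
grip_force: 59.1
```

Request:
servo_tool(
  increments=[
    {"grip": 1,"x": 3,"y": -22,"z": 0,"roll": 0},
    {"grip": 1,"x": 4,"y": -32,"z": 0,"roll": 0},
    {"grip": 1,"x": 5,"y": -35,"z": 0,"roll": 0},
    {"grip": 1,"x": 5,"y": -38,"z": 0,"roll": 0},
    {"grip": 1,"x": 5,"y": -38,"z": 0,"roll": 0},
  ],
)

```text
clock: 5.48
tcp_pos: [0.523, -0.0385, 0.1638]
orientation: [-0.001, 0.009, 1.0, -0.0]
wrist_force: [1.0, 0.1, -5.9]
finger_gap: 0.0131
grip_force: 59.1
```

Request:
servo_tool(
  increments=[
    {"grip": 1,"x": 5,"y": -38,"z": 0,"roll": 0},
    {"grip": 1,"x": 5,"y": -38,"z": 0,"roll": 0},
    {"grip": 1,"x": 4,"y": -32,"z": 0,"roll": 0},
    {"grip": 1,"x": 3,"y": -25,"z": 0,"roll": 0},
    {"grip": 1,"x": 2,"y": -16,"z": 0,"roll": 0},
  ],
)

```text
clock: 5.9
tcp_pos: [0.5009, -0.1888, 0.1638]
orientation: [-0.001, 0.011, 1.0, -0.0]
wrist_force: [0.7, 1.2, -6.1]
finger_gap: 0.013
grip_force: 59.1
```

Request:
servo_tool(
  increments=[
    {"grip": 1,"x": 0,"y": 0,"z": 0,"roll": 0},
    {"grip": 1,"x": 0,"y": 0,"z": 0,"roll": 0},
    {"grip": 1,"x": 0,"y": 0,"z": 0,"roll": 0},
    {"grip": 1,"x": 0,"y": 0,"z": 0,"roll": 0},
  ],
)

```text
clock: 6.23
tcp_pos: [0.502, -0.1846, 0.164]
orientation: [-0.0, 0.009, 1.0, 0.0]
wrist_force: [-0.2, 0.3, -6.8]
finger_gap: 0.0129
grip_force: 59.2
```

```bash
python3 - <<'E'
from h import *
s=env.get_state();A=toolR(s);print(s["tcp_pos"],np.degrees(np.arctan2(A[1,1],A[0,1])),s["joint_pos"],s["wrist_force"],s["finger_gap"])
print(A.T@(np.array([.5017,-.185,.17])-s["tcp_pos"])*1000)
a=env.read_camera("top");b=env.read_camera("scene")
a=a[180:300,340:500,::-1];b=b[100:220,180:340,::-1]
cv2.imwrite("pics/c2.png",cv2.resize(np.hstack([a,b]),(800,300),interpolation=cv2.INTER_CUBIC))
E
```

```text
[ 0.50199405 -0.1846295   0.16401387] 88.93047345328199 [-5.02701215e-01  2.66580631e-01 -1.84992731e-01  1.12027376e+00
  2.33002000e-04 -4.84034863e-01] [-0.15684519  0.33066767 -6.8321503 ] 0.012939982539622476
[ 0.29200239 -0.37176198 -5.9861533 ]
```

View pics/c2.png

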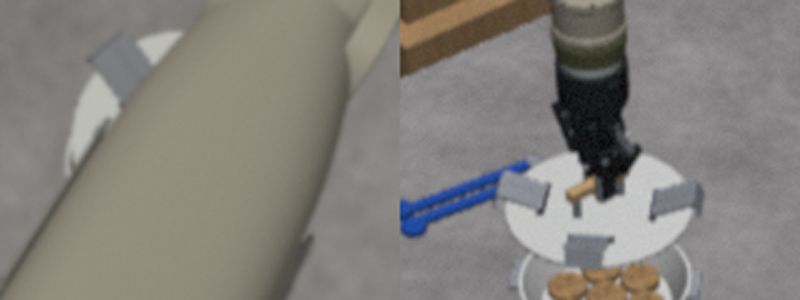

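The scene crop shows the lid hanging level in the gripper directly over the cookie plate. Its tabs, for example at (585,250), line up with the catches at (515,280) and (690,285). I'm lowering it now.

Request:
servo_tool(
  increments=[
    {"grip": 1,"x": 0.3,"y": -0.4,"z": 20,"roll": 0.2},
    {"grip": 1,"x": 0,"y": 0,"z": 24,"roll": 0},
    {"grip": 1,"x": 0,"y": 0,"z": 22,"roll": 0},
    {"grip": 1,"x": 0,"y": 0,"z": 14,"roll": 0},
    {"grip": 1,"x": 0,"y": 0,"z": 8,"roll": 0},
  ],
)

```text
clock: 6.75
tcp_pos: [0.5009, -0.1843, 0.0742]
orientation: [-0.001, 0.011, 1.0, 0.001]
wrist_force: [-1.5, 0.2, -6.0]
finger_gap: 0.0125
grip_force: 59.2
```

Request:
servo_tool(
  increments=[
    {"grip": 1,"x": 0,"y": 0,"z": 3,"roll": 0},
    {"grip": 1,"x": 0,"y": 0,"z": 3,"roll": 0},
    {"grip": 1,"x": 0,"y": 0,"z": 2.5,"roll": 0},
    {"grip": 1,"x": 0,"y": 0,"z": 2,"roll": 0},
    {"grip": 1,"x": 0,"y": 0,"z": 0,"roll": 0},
  ],
)

```text
clock: 7.17
tcp_pos: [0.5025, -0.186, 0.0662]
orientation: [0.0, 0.012, 1.0, -0.0]
wrist_force: [-0.8, 0.3, -5.5]
finger_gap: 0.0129
grip_force: 59.2
```

Request:
servo_tool(
  increments=[
    {"grip": 1,"x": 0,"y": 0,"z": 1,"roll": 0},
    {"grip": 1,"x": 0,"y": 0,"z": 1,"roll": 0},
    {"grip": 1,"x": 0,"y": 0,"z": 1,"roll": 0},
    {"grip": 1,"x": 0,"y": 0,"z": 0,"roll": 0},
    {"grip": 1,"x": 0,"y": 0,"z": 0,"roll": 0},
  ],
)

```text
clock: 7.58
tcp_pos: [0.502, -0.1859, 0.0628]
orientation: [-0.0, 0.012, 1.0, 0.0]
wrist_force: [-0.5, -0.4, -5.7]
finger_gap: 0.0127
grip_force: 59.3
```

Request:
servo_tool(
  increments=[
    {"grip": 1,"x": 0,"y": 0,"z": 0.7,"roll": 0},
    {"grip": 1,"x": 0,"y": 0,"z": 0.7,"roll": 0},
    {"grip": 1,"x": 0,"y": 0,"z": 0,"roll": 0},
    {"grip": 1,"x": 0,"y": 0,"z": 0,"roll": 0},
  ],
)

```text
clock: 7.92
tcp_pos: [0.5022, -0.186, 0.0619]
orientation: [0.0, 0.012, 1.0, -0.0]
wrist_force: [-1.6, -0.1, -0.5]
finger_gap: 0.0125
grip_force: 60.0
```

Request:
servo_tool(
  increments=[
    {"grip": 1,"x": 0,"y": 0,"z": 0.4,"roll": 0},
    {"grip": 1,"x": 0,"y": 0,"z": 0,"roll": 0},
    {"grip": 0,"x": 0,"y": 0,"z": 0,"roll": 0},
    {"grip": 0,"x": 0,"y": 0,"z": 0,"roll": 0},
    {"grip": 0,"x": 0,"y": 0,"z": 0,"roll": 0},
  ],
)

```text
clock: 8.33
tcp_pos: [0.5028, -0.1862, 0.0613]
orientation: [0.001, 0.012, 1.0, -0.0]
wrist_force: [-0.1, -0.1, 0.4]
finger_gap: 0.0484
grip_force: 0.0
```

Request:
servo_tool(
  increments=[
    {"grip": 0,"x": 0,"y": 0,"z": 0,"roll": 0},
    {"grip": 0,"x": 0,"y": 0,"z": 0,"roll": 0},
    {"grip": 0,"x": 0,"y": 0,"z": 0,"roll": 0},
    {"grip": 0,"x": 0,"y": 0,"z": 0,"roll": 0},
    {"grip": 0,"x": 0,"y": 0,"z": 0,"roll": 0},
  ],
)

```text
clock: 8.75
tcp_pos: [0.5021, -0.1859, 0.0609]
orientation: [0.0, 0.012, 1.0, 0.0]
wrist_force: [0.5, 0.5, -0.4]
finger_gap: 0.0854
grip_force: 0.0
```

Request:
servo_tool(
  increments=[
    {"grip": 0,"x": 0,"y": 0,"z": -10,"roll": 0},
    {"grip": 0,"x": 0,"y": 0,"z": -30,"roll": 0},
    {"grip": 0,"x": 0,"y": 0,"z": -40,"roll": 0},
    {"grip": 0,"x": -10,"y": 0,"z": -40,"roll": 0},
    {"grip": 0,"x": -20,"y": 0,"z": -40,"roll": 0},
  ],
)

```text
clock: 9.17
tcp_pos: [0.5293, -0.1862, 0.2214]
orientation: [-0.0, 0.012, 1.0, 0.0]
wrist_force: [2.0, 0.3, -0.1]
finger_gap: 0.0853
grip_force: 0.0
```

Request:
servo_tool(
  increments=[
    {"grip": 1,"x": -10,"y": 0,"z": -30,"roll": 0},
    {"grip": 1,"x": 0,"y": 0,"z": 0,"roll": 0},
    {"grip": 1,"x": 0,"y": 0,"z": 0,"roll": 0},
  ],
)

```text
clock: 9.42
tcp_pos: [0.5423, -0.1873, 0.2512]
orientation: [0.002, 0.012, 1.0, -0.001]
wrist_force: [-0.7, -0.1, -1.1]
finger_gap: 0.0518
grip_force: 0.0
```

```bash
python3 - <<'E'
from h import *
s,im=shot("wrist","w3.png");print(s["clock"],s["tcp_pos"],s["joint_pos"],s["finger_gap"])
E
```

```text
9.4167 [ 0.54233806 -0.18734391  0.25124763] [-4.72538737e-01  3.01792173e-01  7.88280634e-02  1.34237796e+00
  1.00875041e-04 -4.49417184e-01] 0.05184447392166215
```

View pics/w3.png

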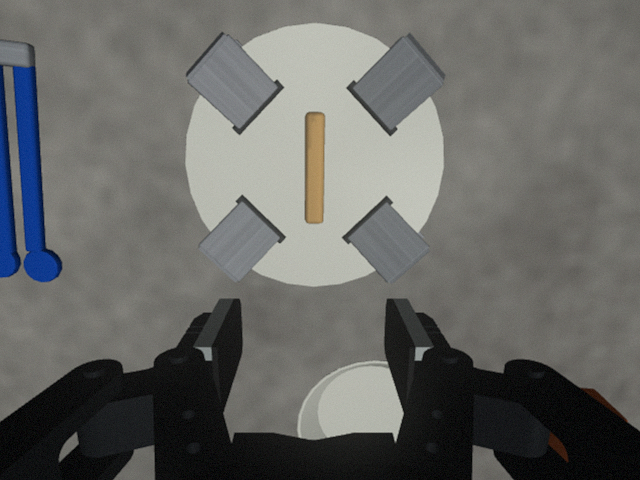

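The wrist view shows the lid sitting on the plate, with the handle from (314,112) to (314,223), all four tabs raised, and the flange hiding the rim all round.

```bash
python3 - <<'E'
from h import *
s=env.get_state();W=cam("wrist",s);A=toolR(s)
a=atz(W,(314.5,112.5),.087);b=atz(W,(314.3,223),.087);c=(a+b)/2
yaw=np.arctan2(*(b-a)[1::-1]);print(a,b,np.linalg.norm(b-a),"c",c,"yaw",np.degrees(yaw))
# flange circle check (z .05): left,right,top,bottom
print([atz(W,p,.050) for p in((186,155),(443,155),(315,23),(315,286))])
T=s["tcp_pos"]
for k in range(4):
    t=yaw+np.pi/4+k*np.pi/2; P=np.array([c[0]+.093*np.cos(t),c[1]+.093*np.sin(t),.085])
    print(k,P.round(4),"tool",(A.T@(P-T)*1000).round(1)); T=P
E
```

```text
[ 0.46348503 -0.18511672  0.087     ] [ 0.54134158 -0.186928    0.087     ] 0.07787761574600545 c [ 0.5024133  -0.18602236  0.087     ] yaw -1.3327060364638121
[array([ 0.4922071, -0.2876031,  0.05     ]), array([ 0.4967355 , -0.08390783,  0.05      ]), array([ 0.39975375, -0.18331845,  0.05      ]), array([ 0.60528976, -0.18764477,  0.05      ])]
0 [ 0.5697 -0.1218  0.085 ] tool [-27.   65.8 164.1]
1 [ 0.4382 -0.1187  0.085 ] tool [131.5  -0.   -0.2]
2 [ 0.4351 -0.2502  0.085 ] tool [-0.000e+00 -1.315e+02  1.000e-01]
3 [ 0.5666 -0.2533  0.085 ] tool [-131.5    0.     0.2]
```

Request:
servo_tool(
  increments=[
    {"grip": 1,"x": -13,"y": 33,"z": 0,"roll": 0},
    {"grip": 1,"x": -14,"y": 33,"z": 10,"roll": 0},
    {"grip": 1,"x": 0,"y": 0,"z": 35,"roll": 0},
    {"grip": 1,"x": 0,"y": 0,"z": 35,"roll": 0},
    {"grip": 1,"x": 0,"y": 0,"z": 35,"roll": 0},
  ],
)

```text
clock: 9.88
tcp_pos: [0.568, -0.1201, 0.1308]
orientation: [-0.001, 0.011, 1.0, 0.0]
wrist_force: [0.2, -0.4, 0.8]
finger_gap: 0.0001
grip_force: 0.0
```

Request:
servo_tool(
  increments=[
    {"grip": 1,"x": 0,"y": 0,"z": 25,"roll": 0},
    {"grip": 1,"x": 0,"y": 0,"z": 15,"roll": 0},
    {"grip": 1,"x": 0,"y": 0,"z": 0,"roll": 0},
    {"grip": 1,"x": 0,"y": 0,"z": 0,"roll": 0},
    {"grip": 1,"x": 0,"y": 0,"z": 0,"roll": 0},
  ],
)

```text
clock: 10.3
tcp_pos: [0.5691, -0.1215, 0.0937]
orientation: [0.0, 0.012, 1.0, 0.0]
wrist_force: [0.5, -0.2, 0.8]
finger_gap: 0.0001
grip_force: 0.0
```

Request:
servo_tool(
  increments=[
    {"grip": 1,"x": 0,"y": 0,"z": 10,"roll": 0},
    {"grip": 1,"x": 0,"y": 0,"z": 6,"roll": 0},
    {"grip": 1,"x": 0,"y": 0,"z": 6,"roll": 0},
    {"grip": 1,"x": 0,"y": 0,"z": 5,"roll": 0},
    {"grip": 1,"x": 0,"y": 0,"z": 0,"roll": 0},
  ],
)

```text
clock: 10.72
tcp_pos: [0.5705, -0.1213, 0.0665]
orientation: [0.001, 0.012, 1.0, 0.0]
wrist_force: [0.8, 0.2, 2.4]
finger_gap: 0.0002
grip_force: 0.9
```

Request:
servo_tool(
  increments=[
    {"grip": 1,"x": 0,"y": 0,"z": 3,"roll": 0},
    {"grip": 1,"x": 0,"y": 0,"z": 2,"roll": 0},
    {"grip": 1,"x": 0,"y": 0,"z": 2,"roll": 0},
    {"grip": 1,"x": 0,"y": 0,"z": 0,"roll": 0},
    {"grip": 1,"x": 0,"y": 0,"z": 0,"roll": 0},
  ],
)

```text
clock: 11.13
tcp_pos: [0.5707, -0.1213, 0.0602]
orientation: [0.002, 0.012, 1.0, 0.0]
wrist_force: [2.3, 2.7, 4.5]
finger_gap: -0.0
grip_force: 2.2
```

Request:
servo_tool(
  increments=[
    {"grip": 1,"x": 0,"y": 0,"z": 1.5,"roll": 0},
    {"grip": 1,"x": 0,"y": 0,"z": 1.5,"roll": 0},
    {"grip": 1,"x": 0,"y": 0,"z": 0,"roll": 0},
    {"grip": 1,"x": 0,"y": 0,"z": 0,"roll": 0},
    {"grip": 1,"x": 0,"y": 0,"z": 0,"roll": 0},
  ],
)

```text
clock: 11.55
tcp_pos: [0.5708, -0.1213, 0.0572]
orientation: [0.002, 0.012, 1.0, 0.0]
wrist_force: [2.7, 2.6, 5.1]
finger_gap: -0.0
grip_force: 2.5
```

Request:
servo_tool(
  increments=[
    {"grip": 1,"x": 0,"y": 0,"z": 0.7,"roll": 0},
    {"grip": 1,"x": 0,"y": 0,"z": 0.7,"roll": 0},
    {"grip": 1,"x": 0,"y": 0,"z": 0,"roll": 0},
    {"grip": 1,"x": 0,"y": 0,"z": 0,"roll": 0},
  ],
)

```text
clock: 11.88
tcp_pos: [0.5709, -0.1212, 0.0568]
orientation: [0.002, 0.011, 1.0, 0.0]
wrist_force: [0.8, 4.0, 11.5]
finger_gap: -0.0003
grip_force: 5.9
```

Request:
servo_tool(
  increments=[
    {"grip": 1,"x": 0,"y": 0,"z": 1,"roll": 0},
    {"grip": 1,"x": 0,"y": 0,"z": 0,"roll": 0},
    {"grip": 1,"x": 0,"y": 0,"z": 0,"roll": 0},
  ],
)

```text
clock: 12.13
tcp_pos: [0.5709, -0.1213, 0.0566]
orientation: [0.002, 0.012, 1.0, -0.0]
wrist_force: [-1.0, 3.9, 17.1]
finger_gap: 0.0002
grip_force: 8.4
```

Request:
servo_tool(
  increments=[
    {"grip": 1,"x": 0,"y": 0,"z": -10,"roll": 0},
    {"grip": 1,"x": 0,"y": 0,"z": -30,"roll": 0},
    {"grip": 1,"x": 20,"y": 0,"z": 0,"roll": 0},
    {"grip": 1,"x": 35,"y": 0,"z": 0,"roll": 0},
    {"grip": 1,"x": 35,"y": 0,"z": 0,"roll": 0},
  ],
)

```text
clock: 12.55
tcp_pos: [0.4786, -0.1196, 0.0938]
orientation: [-0.0, 0.012, 1.0, -0.0]
wrist_force: [-0.3, -0.2, 0.6]
finger_gap: -0.0
grip_force: 0.0
```

Request:
servo_tool(
  increments=[
    {"grip": 1,"x": 25,"y": 0,"z": 0,"roll": 0},
    {"grip": 1,"x": 16,"y": 0,"z": 0,"roll": 0},
    {"grip": 1,"x": 0,"y": 0,"z": 0,"roll": 0},
    {"grip": 1,"x": 0,"y": 0,"z": 0,"roll": 0},
    {"grip": 1,"x": 0,"y": 0,"z": 0,"roll": 0},
  ],
)

```text
clock: 12.97
tcp_pos: [0.4392, -0.1189, 0.0941]
orientation: [0.001, 0.012, 1.0, -0.0]
wrist_force: [-0.7, -0.8, 0.1]
finger_gap: 0.0
grip_force: 0.0
```

Request:
servo_tool(
  increments=[
    {"grip": 1,"x": 0,"y": 0,"z": 10,"roll": 0},
    {"grip": 1,"x": 0,"y": 0,"z": 6,"roll": 0},
    {"grip": 1,"x": 0,"y": 0,"z": 6,"roll": 0},
    {"grip": 1,"x": 0,"y": 0,"z": 5,"roll": 0},
    {"grip": 1,"x": 0,"y": 0,"z": 0,"roll": 0},
  ],
)

```text
clock: 13.38
tcp_pos: [0.4386, -0.118, 0.0661]
orientation: [-0.0, 0.012, 1.0, 0.001]
wrist_force: [0.8, 0.6, 1.0]
finger_gap: 0.0002
grip_force: 0.5
```

Request:
servo_tool(
  increments=[
    {"grip": 1,"x": 0,"y": 0,"z": 3,"roll": 0},
    {"grip": 1,"x": 0,"y": 0,"z": 2,"roll": 0},
    {"grip": 1,"x": 0,"y": 0,"z": 2,"roll": 0},
    {"grip": 1,"x": 0,"y": 0,"z": 1,"roll": 0},
    {"grip": 1,"x": 0,"y": 0,"z": 0,"roll": 0},
  ],
)

```text
clock: 13.8
tcp_pos: [0.4381, -0.1177, 0.0586]
orientation: [-0.0, 0.012, 1.0, 0.001]
wrist_force: [-1.6, 2.5, 1.1]
finger_gap: 0.0003
grip_force: 1.0
```

Request:
servo_tool(
  increments=[
    {"grip": 1,"x": 0,"y": 0,"z": 1.3,"roll": 0},
    {"grip": 1,"x": 0,"y": 0,"z": 1,"roll": 0},
    {"grip": 1,"x": 0,"y": 0,"z": 0.7,"roll": 0},
    {"grip": 1,"x": 0,"y": 0,"z": 0,"roll": 0},
    {"grip": 1,"x": 0,"y": 0,"z": 0,"roll": 0},
  ],
)

```text
clock: 14.22
tcp_pos: [0.4381, -0.1177, 0.0567]
orientation: [-0.0, 0.012, 1.0, 0.001]
wrist_force: [-4.7, 4.7, 14.7]
finger_gap: 0.0001
grip_force: 6.8
```

Tab 1 is home. A small extra push, then on to tab 2.

Request:
servo_tool(
  increments=[
    {"grip": 1,"x": 0,"y": 0,"z": 0.7,"roll": 0},
    {"grip": 1,"x": 0,"y": 0,"z": 0,"roll": 0},
    {"grip": 1,"x": 0,"y": 0,"z": 0,"roll": 0},
    {"grip": 1,"x": 0,"y": 0,"z": -10,"roll": 0},
    {"grip": 1,"x": 0,"y": 0,"z": -30,"roll": 0},
  ],
)

```text
clock: 14.63
tcp_pos: [0.4358, -0.1173, 0.0924]
orientation: [-0.003, 0.012, 1.0, 0.001]
wrist_force: [-0.1, -0.4, -0.6]
finger_gap: 0.0002
grip_force: 0.0
```

Request:
servo_tool(
  increments=[
    {"grip": 1,"x": 0,"y": 0,"z": -25,"roll": 0},
    {"grip": 1,"x": 0,"y": -20,"z": 0,"roll": 0},
    {"grip": 1,"x": 0,"y": -35,"z": 0,"roll": 0},
    {"grip": 1,"x": 0,"y": -35,"z": 0,"roll": 0},
    {"grip": 1,"x": 0,"y": -25,"z": 0,"roll": 0},
  ],
)

```text
clock: 15.05
tcp_pos: [0.4362, -0.2362, 0.1204]
orientation: [0.001, 0.012, 1.0, -0.001]
wrist_force: [0.6, 0.2, -0.3]
finger_gap: 0.0002
grip_force: 0.0
```

Request:
servo_tool(
  increments=[
    {"grip": 1,"x": 0,"y": -16.5,"z": 10,"roll": 0},
    {"grip": 1,"x": 0,"y": 0,"z": 15,"roll": 0},
    {"grip": 1,"x": 0,"y": 0,"z": 0,"roll": 0},
    {"grip": 1,"x": 0,"y": 0,"z": 0,"roll": 0},
    {"grip": 1,"x": 0,"y": 0,"z": 0,"roll": 0},
  ],
)

```text
clock: 15.47
tcp_pos: [0.4352, -0.2495, 0.0952]
orientation: [-0.0, 0.012, 1.0, 0.0]
wrist_force: [1.3, 0.6, 0.3]
finger_gap: 0.0001
grip_force: 0.0
```

Request:
servo_tool(
  increments=[
    {"grip": 1,"x": 0,"y": 0,"z": 10,"roll": 0},
    {"grip": 1,"x": 0,"y": 0,"z": 6,"roll": 0},
    {"grip": 1,"x": 0,"y": 0,"z": 6,"roll": 0},
    {"grip": 1,"x": 0,"y": 0,"z": 5,"roll": 0},
    {"grip": 1,"x": 0,"y": 0,"z": 0,"roll": 0},
  ],
)

```text
clock: 15.88
tcp_pos: [0.4351, -0.2499, 0.0676]
orientation: [-0.0, 0.012, 1.0, -0.0]
wrist_force: [0.2, -0.1, 1.9]
finger_gap: 0.0001
grip_force: 0.5
```

Request:
servo_tool(
  increments=[
    {"grip": 1,"x": 0,"y": 0,"z": 3,"roll": 0},
    {"grip": 1,"x": 0,"y": 0,"z": 2,"roll": 0},
    {"grip": 1,"x": 0,"y": 0,"z": 2,"roll": 0},
    {"grip": 1,"x": 0,"y": 0,"z": 1,"roll": 0},
    {"grip": 1,"x": 0,"y": 0,"z": 0,"roll": 0},
  ],
)

```text
clock: 16.3
tcp_pos: [0.435, -0.2505, 0.0605]
orientation: [-0.0, 0.012, 1.0, -0.001]
wrist_force: [-1.5, -1.6, 4.1]
finger_gap: 0.0002
grip_force: 1.7
```

Request:
servo_tool(
  increments=[
    {"grip": 1,"x": 0,"y": 0,"z": 1.5,"roll": 0},
    {"grip": 1,"x": 0,"y": 0,"z": 1.5,"roll": 0},
    {"grip": 1,"x": 0,"y": 0,"z": 1,"roll": 0},
    {"grip": 1,"x": 0,"y": 0,"z": 0.7,"roll": 0},
    {"grip": 1,"x": 0,"y": 0,"z": 0,"roll": 0},
  ],
)

```text
clock: 16.72
tcp_pos: [0.435, -0.2508, 0.0567]
orientation: [-0.0, 0.012, 1.0, -0.001]
wrist_force: [-6.0, -1.5, 11.6]
finger_gap: 0.0
grip_force: 6.1
```

Request:
servo_tool(
  increments=[
    {"grip": 1,"x": 0,"y": 0,"z": 0,"roll": 0},
    {"grip": 1,"x": 0,"y": 0,"z": 0,"roll": 0},
  ],
)

```text
clock: 16.88
tcp_pos: [0.435, -0.2508, 0.0567]
orientation: [-0.0, 0.012, 1.0, -0.001]
wrist_force: [-6.7, -2.0, 12.3]
finger_gap: -0.0002
grip_force: 6.1
```

Tab 2 is home. A small extra push, then tab 3.

Request:
servo_tool(
  increments=[
    {"grip": 1,"x": 0,"y": 0,"z": 1,"roll": 0},
    {"grip": 1,"x": 0,"y": 0,"z": 0,"roll": 0},
    {"grip": 1,"x": 0,"y": 0,"z": 0,"roll": 0},
    {"grip": 1,"x": 0,"y": 0,"z": -10,"roll": 0},
    {"grip": 1,"x": 0,"y": 0,"z": -30,"roll": 0},
  ],
)

```text
clock: 17.3
tcp_pos: [0.4327, -0.2475, 0.0915]
orientation: [-0.003, 0.012, 1.0, 0.003]
wrist_force: [0.5, 0.3, -1.8]
finger_gap: -0.0003
grip_force: 0.0
```

Request:
servo_tool(
  increments=[
    {"grip": 1,"x": -20,"y": 0,"z": 0,"roll": 0},
    {"grip": 1,"x": -35,"y": 0,"z": 0,"roll": 0},
    {"grip": 1,"x": -35,"y": 0,"z": 0,"roll": 0},
    {"grip": 1,"x": -25,"y": 0,"z": 0,"roll": 0},
    {"grip": 1,"x": -16.5,"y": 0,"z": 0,"roll": 0},
  ],
)

```text
clock: 17.72
tcp_pos: [0.5695, -0.2525, 0.0942]
orientation: [0.001, 0.011, 1.0, 0.0]
wrist_force: [-1.0, -0.6, 1.1]
finger_gap: 0.0001
grip_force: 0.0
```

Request:
servo_tool(
  increments=[
    {"grip": 1,"x": 0,"y": 0,"z": 0,"roll": 0},
    {"grip": 1,"x": 0,"y": 0,"z": 0,"roll": 0},
    {"grip": 1,"x": 0,"y": 0,"z": 0,"roll": 0},
  ],
)

```text
clock: 17.97
tcp_pos: [0.5655, -0.2522, 0.0938]
orientation: [-0.001, 0.012, 1.0, 0.001]
wrist_force: [-0.3, -0.1, -0.6]
finger_gap: -0.0001
grip_force: 0.0
```

Request:
servo_tool(
  increments=[
    {"grip": 1,"x": 0,"y": 0,"z": 10,"roll": 0},
    {"grip": 1,"x": 0,"y": 0,"z": 6,"roll": 0},
    {"grip": 1,"x": 0,"y": 0,"z": 6,"roll": 0},
    {"grip": 1,"x": 0,"y": 0,"z": 5,"roll": 0},
    {"grip": 1,"x": 0,"y": 0,"z": 0,"roll": 0},
  ],
)

```text
clock: 18.38
tcp_pos: [0.5666, -0.2538, 0.0672]
orientation: [0.0, 0.012, 1.0, -0.001]
wrist_force: [-0.5, -1.1, 1.6]
finger_gap: 0.0001
grip_force: 0.6
```

Request:
servo_tool(
  increments=[
    {"grip": 1,"x": 0,"y": 0,"z": 3,"roll": 0},
    {"grip": 1,"x": 0,"y": 0,"z": 2,"roll": 0},
    {"grip": 1,"x": 0,"y": 0,"z": 2,"roll": 0},
    {"grip": 1,"x": 0,"y": 0,"z": 1,"roll": 0},
    {"grip": 1,"x": 0,"y": 0,"z": 0,"roll": 0},
  ],
)

```text
clock: 18.8
tcp_pos: [0.5679, -0.2546, 0.0606]
orientation: [0.002, 0.012, 1.0, -0.001]
wrist_force: [-0.3, -2.1, 4.8]
finger_gap: -0.0
grip_force: 2.2
```

Request:
servo_tool(
  increments=[
    {"grip": 1,"x": 0,"y": 0,"z": 1.5,"roll": 0},
    {"grip": 1,"x": 0,"y": 0,"z": 1.5,"roll": 0},
    {"grip": 1,"x": 0,"y": 0,"z": 1,"roll": 0},
    {"grip": 1,"x": 0,"y": 0,"z": 0.7,"roll": 0},
    {"grip": 1,"x": 0,"y": 0,"z": 0,"roll": 0},
  ],
)

```text
clock: 19.22
tcp_pos: [0.5683, -0.255, 0.0569]
orientation: [0.002, 0.012, 1.0, -0.002]
wrist_force: [-0.2, -3.4, 9.4]
finger_gap: 0.0001
grip_force: 4.6
```

Request:
servo_tool(
  increments=[
    {"grip": 1,"x": 0,"y": 0,"z": 0.7,"roll": 0},
    {"grip": 1,"x": 0,"y": 0,"z": 0,"roll": 0},
    {"grip": 1,"x": 0,"y": 0,"z": 0,"roll": 0},
  ],
)

```text
clock: 19.47
tcp_pos: [0.5683, -0.255, 0.0568]
orientation: [0.002, 0.012, 1.0, -0.002]
wrist_force: [-0.3, -1.8, 12.0]
finger_gap: -0.0002
grip_force: 6.2
```

Request:
servo_tool(
  increments=[
    {"grip": 1,"x": 0,"y": 0,"z": 0.8,"roll": 0},
    {"grip": 1,"x": 0,"y": 0,"z": 0,"roll": 0},
    {"grip": 1,"x": 0,"y": 0,"z": 0,"roll": 0},
    {"grip": 1,"x": 0,"y": 0,"z": -10,"roll": 0},
    {"grip": 1,"x": 0,"y": 0,"z": -35,"roll": 0},
  ],
)

```text
clock: 19.88
tcp_pos: [0.5628, -0.2507, 0.0935]
orientation: [-0.004, 0.012, 1.0, 0.003]
wrist_force: [-0.5, 0.4, -0.8]
finger_gap: 0.0
grip_force: 0.0
```

Request:
servo_tool(
  increments=[
    {"grip": 1,"x": 0,"y": 0,"z": -40,"roll": 0},
    {"grip": 1,"x": 0,"y": 0,"z": -40,"roll": 0},
    {"grip": 1,"x": 0,"y": 0,"z": -40,"roll": 0},
    {"grip": 1,"x": 0,"y": 34,"z": -20,"roll": 0},
    {"grip": 1,"x": 0,"y": 33,"z": -10,"roll": 0},
  ],
)

```text
clock: 20.3
tcp_pos: [0.5692, -0.187, 0.2521]
orientation: [0.003, 0.014, 1.0, -0.001]
wrist_force: [1.1, 0.5, -0.3]
finger_gap: -0.0002
grip_force: 0.0
```

Request:
servo_tool(
  increments=[
    {"grip": 1,"x": 0,"y": 0,"z": 0,"roll": 0},
    {"grip": 1,"x": 0,"y": 0,"z": 0,"roll": 0},
    {"grip": 1,"x": 0,"y": 0,"z": 0,"roll": 0},
    {"grip": 1,"x": 0,"y": 0,"z": 0,"roll": 0},
  ],
)

```text
clock: 20.63
tcp_pos: [0.5676, -0.1863, 0.2469]
orientation: [-0.001, 0.012, 1.0, 0.0]
wrist_force: [-0.2, 1.1, -0.3]
finger_gap: -0.0003
grip_force: 0.0
```

```bash
python3 - <<'E'
from h import *
s,im=shot("wrist","w4.png");print(s["clock"],s["tcp_pos"])
b=env.read_camera("scene")[165:265,200:330,::-1]
w=im[0:390,80:560,::-1]
cv2.imwrite("pics/c4.png",np.hstack([cv2.resize(w,(360,292)),cv2.resize(b,(380,292),interpolation=cv2.INTER_CUBIC)]))
E
```

```text
20.6333 [ 0.56759127 -0.18630818  0.24692503]
```

View pics/c4.png

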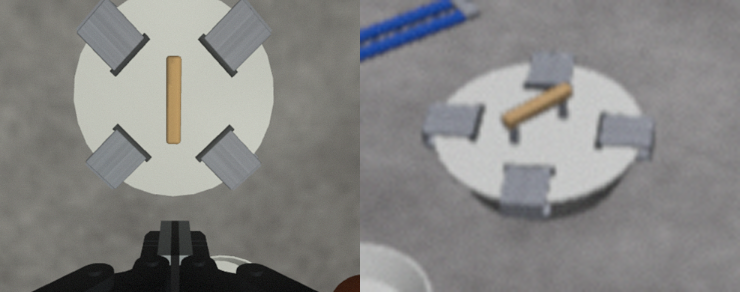

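```bash
python3 - <<'E'
from h import *
s=env.get_state();W=cam("wrist",s)
f=lambda p:(80+p[0]*4/3,p[1]*390/292)
c=(atz(W,f((174,56)),.087)+atz(W,f((174,143.5)),.087))/2;print(c)
for p in((86,163),(114,189),(235,188),(262,163),(78,31),(272,32)):
    print(p,np.linalg.norm((atz(W,f(p),.057)-c)[:2]).round(4))
print("expect",np.hypot(.112,.022))
E
```

```text
[ 0.50480554 -0.18667647  0.087     ]
(86, 163) 0.1143
(114, 189) 0.1144
(235, 188) 0.1139
(262, 163) 0.1141
(78, 31) 0.113
(272, 32) 0.1141
expect 0.1141402645870422
```

All six tab corners I could read measure 113–114 mm from the lid's axis, against 114 mm expected for level tabs, so all four tabs are home. Handing in.

```bash
python3 -c "
from workcell import env
print(env.hand_in())"
```

```text
the job is handed in; nothing more can be done
None
```

The lid is seated on the cookie plate with all four tabs pressed home in order around the rim, and the gripper was clear when I handed the job in at about 21 s; the catches are hidden under the lid, so I judged their fit from the lid's measured alignment.

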